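Third hand at the coffee bar: hold the portafilter rest against its sprung backstop

TASK

Swing both flaps of the small carton open, well past upright, and take out the walnut portafilter rest. Stand it on the dark steel dock, square and with its steel foot centred between the two white lines, and push its flat face against the orange sprung backstop with a steady 10 N or so (black pointer over green), never to the end of its travel, so a colleague can screw it down. Finish while still holding it pressed there, without letting go and without disturbing the other things on the counter.

Things in the scene. Friction and masses are not known exactly. Their poses are not given: they have to be found in the camera images.
- carton: Brown cardboard carton, open on top, fixed to the counter, outside 130 (its x) x 150 (its y) x 84 mm high, walls and floor 4 mm; origin at the centre of its underside, z up. Two flaps are hinged along the rims of its +y and -y sides; the portafilter rest stands inside on its floor, its top about 5 mm below the rim.
- flap_left (a joint): Hinge of the cardboard flap on the carton's +y rim (flap 128 mm along carton x, 55 mm long, 3 mm thick). 0 = lying flat over the carton, 1.57 = upright, 2.9 (its stop) = folded nearly flat outwards. Stiff: it stays where it is left and about 0.03 N m swings it. It starts ajar, between 0.95 and 1.25, leaving a slot at least 85 mm wide between the two flaps' edges.
- flap_right (a joint): The same for the flap on the carton's -y rim; same values.
- flap_left_hinge (a point): Middle of the hinge line of the left flap: carton frame (0, +75, 85.5) mm; the hinge line runs along carton x.
- flap_right_hinge (a point): Middle of the hinge line of the right flap: carton frame (0, -75, 85.5) mm.
- flap_left_edge (a point): Middle of the free edge of the left flap, 55 mm from its hinge.
- flap_right_edge (a point): Middle of the free edge of the right flap, 55 mm from its hinge.
- rest: Portafilter rest, loose, 0.24 to 0.39 kg: walnut block 56 (its x) x 50 (its y) mm with a black rubber cap, 75 mm high overall, on a steel foot 46 (x) x 90 (y) x 4 mm with two screw holes. Origin at the centre of its underside, z up. Grip the block across its y (50 mm wide), above the foot. Its two flat 56-mm-apart x faces are alike: either may go against the backstop. In the carton it starts turned by up to 0.15 rad from the carton's axes, x with x.
- dock: Dark steel dock fixed to the counter: base plate 190 (its x) x 120 (its y) x 8 mm, on which the rest is to stand, with a grey wall 80 mm high across its +x end (wall x 78 to 90 mm). Origin at the centre of its underside, z up; its +x is the pushing direction. Two white lines run along x at y = +-51 mm (the 90 mm foot goes between them, centred on y = 0). On top of the +y side a gauge strip (dock x 30 to 92, y 46 to 58 mm, top 80 mm up) carries a green part.
- backstop (a joint): Travel of the orange backstop plate along dock +x, in m: 0 = free; pushed back it grows to 0.024 (hard stop). Spring 0.8 N per mm, no preload, so 10 N is 12.5 mm; the pointer is over the green part of the gauge from 9 to 16 mm. The rest also drags on the plate, so the force felt at the hand is 1 to 5 N more than the spring's.
- backstop_face (a point): Centre of the front (-x) face of the orange backstop plate (70 wide x 50 high x 8 mm thick, from 22 to 72 mm above the counter). Dock frame at rest (30, 0, 47) mm, moving along dock +x with the plate. A black pointer on the plate, flush with this face, shows its travel on the gauge strip.
- pitcher: Bystander, leave alone: steel milk pitcher with a handle, 84 mm across, 110 mm high; origin at its underside.
- tumbler: Bystander, leave alone: navy blue tumbler, 76 mm across, 85 mm high; origin at its underside.
- biscuit_jar: Bystander, leave alone: amber glass jar with a wooden lid, 90 mm across, 120 mm high; origin at its underside.
- lid_stack: Bystander, leave alone: stack of black cup lids, 86 mm across, 66 mm high; origin at its underside.
- tamper: Bystander, leave alone: steel coffee tamper standing on its 58 mm base, 85 mm high; origin at its underside.
- screwdriver: Bystander, leave alone: screwdriver lying on the counter, about 200 mm long; origin at its underside.
Mind the look-alikes: they are no part of the job. What is shaped like the carton but turquoise is not meant.

How it is judged:
By the outcome, as a careful person would: the job done as asked, in the order asked, and still so for the second after the job is handed in, while the arm keeps its last pose, push and grip.
It also fails if it takes over 64 s, if anything falls off the work surface, if the arm or the gripper's body presses on something with over 40 N, if the wrist force passes 120 N, or if a joint passes its speed limit or range.

ROBOT

A 6-joint arm with a two-finger parallel gripper is mounted at the origin on the work surface. World frame = base frame: x ahead of the robot, y to its left, z up, the work surface at z = 0. Lengths are in m, angles in rad, forces in N, time in s.
With the tool pointing down it reaches from about 0.3 to 0.775 m from the base axis. Payload 14.6 kg.
Tool frame: the origin (TCP) lies on the centre line of the jaws, within the pads' length; the fingertips stand 19 mm ahead of it and the grasp point (between the pads) is the TCP; y points along the fingers, x is the direction in which the jaws open and shut, and the axes are right-handed (so a half turn about y gives the same grasp; the last joint's range is limited). The gripper opens to 94 mm and grips with 3 to 60 N. Pads are 16 mm wide; open, the fingers measure 119 mm over their backs; the gripper's body (75 mm by 177 mm) begins 78 mm behind the grasp point.
Start: joints at [-1.188, 0.3, 1.521, -0, 1.321, -0.067], TCP at [0.239, -0.495, 0.224] pointing down, gripper open.
Joint ranges: [-3.03, 3.03], [-0.79, 2.21], [0.23, 2.52], [-1.04, 4.18], [0, 3.07], [-2.55, 2.55]. Speed limits (rad/s): [2.22, 2.22, 2.57, 3.14, 3.14, 3.14].

INTERFACE

Orientations are given as [roll, pitch, yaw] about the fixed x, y, z axes, in that order (R = Rz(yaw) Ry(pitch) Rx(roll)).
In Python, from station import ctrl, optics gives the robot as it stands.
- The arm moves only by the tool jog_arm, never from a script. Its argument "targets" is a list of rows, each a list of 3 entries, a list of its own where there are three numbers: the finger opening in cm, from 0 to 9.4, then the shift along the tool's x, y, z in cm, then the turn about the tool's y in rad. A call has 1 to 10 rows; each row is the pose to reach, as a shift and turn from the pose commanded when the call began, along the tool's axes at that moment; what a row does not reach only later rows make up. A row lasts 1/10 s, in which the tool goes at most 50 mm and 8.59 degrees, less where a joint would pass 70% of its speed; a pose out of reach is approached as far as the arm can. A call with a gripper value outside its range is refused whole. The fingers move at their own pace and stop on an object; "grip_force" is the grip in N (left out, the last holds). Time passes only in rows, so rows that repeat a pose let the fingers close. It gives the time, the measured TCP pose, the force and the opening at its end, in the units of the state.
- ctrl.get_obs(): the state, without advancing time (a new reading comes with each control period).
- optics.camera(name): name is "scene" or "top"; returns a dict with "img" (420x560x3 uint8, red, green, blue), "range_z" (420x560 float32, m along the optical axis (not along the pixel's ray), 0 where there is no reading), "camera_matrix" (3x3 intrinsics, pixels), "world_to_cam" (4x4, takes a point from world to camera coordinates). Camera axes: x right, y up, looking along -z (the intrinsics and any distortion apply to the point x, -y, -z); pixel columns grow to the right and rows downward; lengths in m; the calibration is good to about 2 mm. A picture is of the moment at which its call begins.
- ctrl.hand_in(): hands the job in, once; it reports no verdict.
The state is a dict: "time_s": time; "qpos": joint angles; "joint_vel": joint speeds; "tau": joint torques, N m; "ee_pos": TCP position; "eef_rot": TCP orientation; "force": force on the tool from outside, world axes, zero at the start; "moment": the same for the moment, N m; "grip_width": finger opening in m.
Only numpy, scipy, OpenCV 4.12 (cv2) and the standard library are available. Lean on these libraries where they do the work, as an engineer would, in place of code of your own. Each camera call takes 0.05 s, during which the arm holds its last target. There are 200 camera calls.

## Working session

There is one attempt and no reset: what is moved stays moved. The work goes in short steps, Python scripts to look and compute and a tool call to move; the robot and the scene stay as the last step left them, time stands still between calls to the robot, and variables do not carry over. Pictures are saved under pics/ and viewed, about 8 in all and at most 12, crops included, and the job is handed in when it is done.

Besides the shell and the picture viewer there is one more tool, called after ">>>" as name([rows], argument=value, ...), one row to a line, values as JSON. jog_arm: Moves the arm, as the interface text tells. Its arguments: {"type":"object","properties":{"targets":{"type":"array","items":{"type":"array"}},"grip_force":{"type":"number"}},"required":["targets"]}

```bash
mkdir -p pics; ls; cat > h.py <<'E'
import numpy as np, cv2
from station import ctrl, optics
def shot(n,f=None):
    c=optics.camera(n)
    if f: cv2.imwrite('pics/'+f,c['img'][:,:,::-1])
    return c
def cloud(c):
    K=c['camera_matrix'];z=c['range_z'];h,w=z.shape
    u,v=np.meshgrid(np.arange(w),np.arange(h))
    p=np.stack([(u-K[0,2])/K[0,0]*z,-(v-K[1,2])/K[1,1]*z,-z,np.ones_like(z)],-1)
    P=p@np.linalg.inv(c['world_to_cam']).T
    P=P[...,:3]; P[z==0]=np.nan
    return P
E
python3 - <<'E'
from h import *
np.set_printoptions(precision=4,suppress=True)
print(ctrl.get_obs())
for n in('scene','top'):
    c=shot(n,n+'0.png');print(c['camera_matrix'],np.linalg.inv(c['world_to_cam']),[k for k in c])
    np.savez(n+'0.npz',**c)
a=[cv2.imread(f'pics/{n}0.png') for n in('scene','top')]
E
```

```text
pics
{'time_s': 0.0, 'qpos': array([-1.1876,  0.3005,  1.5216,  0.    ,  1.3207, -0.0666]), 'joint_vel': array([ 0.003 ,  0.0002, -0.0005,  0.0009, -0.0003,  0.0005]), 'tau': array([  0.0003, -53.1808, -35.2738,   0.0708,   0.0244,  -0.0001]), 'ee_pos': array([ 0.239 , -0.4951,  0.2239]), 'eef_rot': array([-1.5707,  0.0012, -1.121 ]), 'force': array([0.1244, 0.015 , 0.0796]), 'moment': array([-0.0319,  0.02  , -0.0249]), 'grip_width': 0.09418049968656388}
[[467.6466   0.     278.1131]
 [  0.     467.6466 217.1101]
 [  0.       0.       1.    ]] [[-0.1948 -0.8042  0.5615  1.282 ]
 [ 0.9808 -0.1552  0.118   0.1552]
 [-0.0077  0.5737  0.819   1.2102]
 [ 0.      0.      0.      1.    ]] ['img', 'range_z', 'camera_matrix', 'world_to_cam']
[[522.0087   0.     278.6737]
 [  0.     522.0087 200.9633]
 [  0.       0.       1.    ]] [[-0.0222  0.9881 -0.1524  0.2124]
 [-0.9997 -0.0228 -0.0025 -0.0071]
 [-0.0059  0.1523  0.9883  1.9747]
 [ 0.      0.      0.      1.    ]] ['img', 'range_z', 'camera_matrix', 'world_to_cam']
```

View pics/scene0.png

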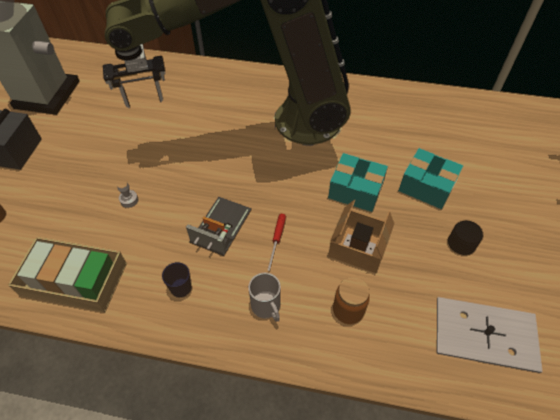

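View pics/top0.png

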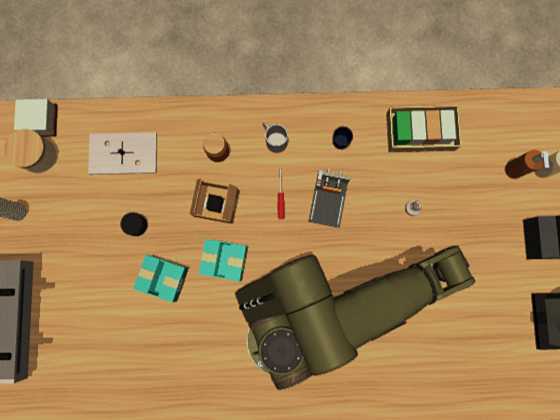

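The scene view shows the carton at (362,237) with ajar flaps and the black cap at (362,235), the dock at (220,225), and the screwdriver between them. In the top view the carton is at (214,201), the dock at (328,197) with its wall towards the top, and the pitcher, tumbler and jar lie beyond.

```bash
python3 - <<'E'
from h import *
np.set_printoptions(precision=4,suppress=True)
C={n:dict(np.load(n+'0.npz')) for n in('scene','top')}
def rect(pts):
    (c,s,a)=cv2.minAreaRect((pts[:,:2]*1000).astype(np.float32)); return np.round(c,1),np.round(s,1),round(a,1)
for n,c in C.items():
    P=cloud(c);
    img=c['img'].astype(int); hsv=cv2.cvtColor(c['img'],cv2.COLOR_RGB2HSV)
    boxes={'scene':dict(carton=(325,198,398,275),dock=(183,193,256,257)),'top':dict(carton=(186,174,242,227),dock=(304,165,354,230))}[n]
    for k,(x0,y0,x1,y1) in boxes.items():
        p=P[y0:y1,x0:x1].reshape(-1,3);H=hsv[y0:y1,x0:x1].reshape(-1,3)
        ok=np.isfinite(p[:,0]);p,H=p[ok],H[ok]
        print(n,k,'z hist',np.histogram(p[:,2],bins=np.arange(-.01,.16,.01))[0])
        if k=='carton':
            for lo,hi in((.07,.083),(.081,.09),(.095,.14)):
                q=p[(p[:,2]>lo)&(p[:,2]<hi)]; 
                if len(q)>5: print(lo,rect(q),len(q))
            d=(H[:,2]<50)&(p[:,2]>.06); 
            if d.sum()>5: print('cap',rect(p[d]),d.sum(),np.median(p[d],0))
            # flaps: edges
            for s in(1,-1):
                m=p[:,1].mean()
                q=p[(p[:,2]>.115)&((p[:,1]-m)*s>0)]
                if len(q): print('flap',s,len(q),q.max(0),q.min(0),q[q[:,2]>q[:,2].max()-.008].mean(0))
        else:
            q=p[(p[:,2]>.004)&(p[:,2]<.013)];print('plate',rect(q),len(q))
            q=p[(p[:,2]>.075)&(p[:,2]<.09)];print('top',rect(q),len(q))
            o=(H[:,0]<18)&(H[:,1]>190)&(H[:,2]>150)&(p[:,2]>.02);
            if o.sum()>5: print('orange',rect(p[o]),o.sum(),p[o].min(0),p[o].max(0))
    cr=c['img'][165:280,180:400] if n=='scene' else c['img'][160:235,180:360]
    cv2.imwrite(f'pics/c_{n}.png',cv2.resize(cr[:,:,::-1],None,fx=3.6,fy=3.6,interpolation=2))
E
```

```text
scene carton z hist [1761 1179  211  222  223  235  243  219  438  253  112  123  115  134
  129    0]
0.07 (array([478.8, 249.3]), array([149.4, 210.7]), 77.6) 567
0.081 (array([516.8, 240.7]), array([152.8, 134. ]), 78.5) 200
0.095 (array([515.9, 241.9]), array([145.5, 131.1]), 78.4) 556
cap (array([511.4, 240.8]), array([47.1, 58.8]), 79.7) 291 [0.5141 0.24   0.0769]
flap 1 177 [0.5909 0.3136 0.137 ] [0.4644 0.2769 0.1151] [0.5285 0.2921 0.1328]
flap -1 136 [0.5697 0.2041 0.1378] [0.4431 0.17   0.1151] [0.5068 0.1904 0.1324]
scene dock z hist [1794 1855  153   67   67  139  157  125  221   82    0    0    0    0
    0    0]
plate (array([ 515.1, -198.1]), array([245.1, 221.2]), 13.8) 1055
top (array([ 576.8, -199.7]), array([121.1,  63.6]), 76.5) 230
orange (array([ 551.2, -199.2]), array([54.3,  3.3]), 77.3) 11 [ 0.5445 -0.2255  0.0665] [ 0.557  -0.1726  0.0746]
top carton z hist [823 925 134  37  50  39  43  56 173 175  78  85  89 100  80  12]
0.07 (array([514.5, 238.6]), array([153.9, 131.1]), 78.4) 235
0.081 (array([514.6, 238.6]), array([153.2, 130.9]), 78.3) 158
0.095 (array([514.3, 236.6]), array([148.9, 127.8]), 77.7) 386
cap (array([506.3, 236.8]), array([47.2, 52.8]), 77.9) 190 [0.5064 0.236  0.0773]
flap 1 84 [0.5899 0.3089 0.1434] [0.4639 0.275  0.1154] [0.5266 0.2882 0.1388]
flap -1 151 [0.5649 0.2008 0.1445] [0.4406 0.1655 0.115 ] [0.5057 0.1865 0.1395]
top dock z hist [ 883 1449  416   28   27   52   61   56  111   68    1    0    0    0
    0    0]
plate (array([ 528. , -193.4]), array([188.7, 249.3]), 88.3) 1030
top (array([ 575.9, -201.7]), array([117.8,  62. ]), 76.3) 131
orange (array([ 555.7, -183. ]), array([82.1, 16.6]), 59.1) 10 [ 0.5415 -0.2225  0.0623] [ 0.5808 -0.1489  0.0851]
```

View pics/c_scene.png

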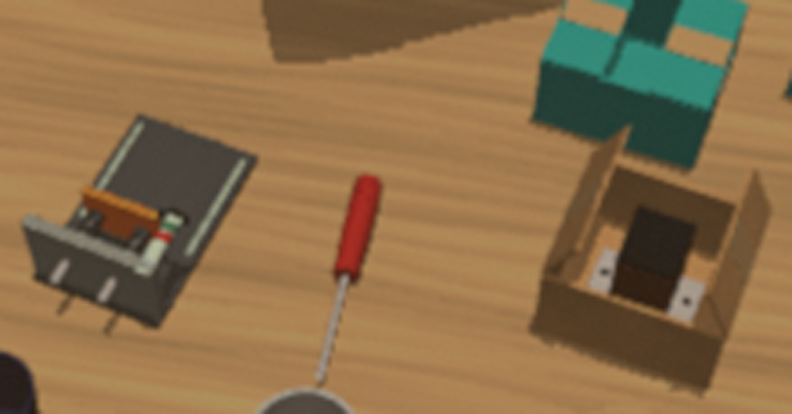

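The crop shows the dock with its white lines and orange plate at (120,215), the rest with a black cap at (660,240) standing turned close to the carton axes, and both flaps ajar. Carton ≈ (0.515, 0.240), yaw ≈ -0.203. One refinement next, then move.

```bash
cat >> h.py <<'E'
def go(x,y,z,yaw,pose=None):
    """shift (cm, tool axes) and turn to reach a world pose, tool pointing down"""
    o=ctrl.get_obs();p=o['ee_pos'];r=o['eef_rot']
    from scipy.spatial.transform import Rotation as Ro
    R=Ro.from_euler('xyz',r).as_matrix()
    t=-(yaw-r[2]);t=(t+np.pi)%(2*np.pi)-np.pi
    print('shift cm',np.round(R.T@(np.array([x,y,z])-p)*100,2),'turn',round(t,3))
def at(o,yaw,x,y):
    c,s=np.cos(yaw),np.sin(yaw);return np.round([o[0]+c*x-s*y,o[1]+s*x+c*y],4)
E
python3 - <<'E'
from h import *
np.set_printoptions(precision=4,suppress=True)
def rect(pts):
    (c,s,a)=cv2.minAreaRect((pts[:,:2]*1000).astype(np.float32)); return np.round(c,1),np.round(s,1),round(a,1)
for n in('scene','top'):
    c=dict(np.load(n+'0.npz'));P=cloud(c);hsv=cv2.cvtColor(c['img'],cv2.COLOR_RGB2HSV)
    K=c['camera_matrix']
    r=np.linalg.norm(P[...,:2]-[.512,.239],axis=-1)
    m=(r<.045)&(P[...,2]>.074)&(P[...,2]<.0815)&(hsv[...,2]<60)
    print(n,'cap',rect(P[m]),m.sum(),P[m].mean(0))
    # white lines: bright, unsaturated pixels at plate height, ray onto z=.008
    r=np.linalg.norm(P[...,:2]-[.517,-.186],axis=-1)
    m=(r<.115)&(P[...,2]<.014)&(P[...,2]>.003)&(hsv[...,1]<90)&(hsv[...,2]>105)
    k,l,s,ce=cv2.connectedComponentsWithStats(m.astype(np.uint8),connectivity=8)
    for i in range(1,k):
        if s[i,4]>10:
            q=P[l==i];d=cv2.fitLine((q[:,:2]*1000).astype(np.float32),2,0,.01,.01).ravel()
            print('line',s[i],ce[i],q.mean(0),np.degrees(np.arctan2(d[1],d[0])))
    r=np.linalg.norm(P[...,:2]-[.576,-.2],axis=-1)
    m=(r<.08)&(P[...,2]>.03)&(hsv[...,0]<20)&(hsv[...,1]>150)
    q=P[m&(P[...,2]>.066)];print('orange top',len(q),q.mean(0))
ctrl;go(.515,.24,.224,1.368)
E
```

```text
scene cap (array([509.7, 241.3]), array([48.4, 59.4]), 77.8) 238 [0.5117 0.2409 0.0774]
line [207 199  13  19  38] [212.7105 208.3158] [ 0.4628 -0.2295  0.007 ] -11.960275
line [232 209  16  27  61] [239.6721 221.5902] [ 0.4966 -0.1325  0.0075] -12.250281
orange top 72 [ 0.5542 -0.1921  0.0706]
top cap (array([506.2, 237.5]), array([47.6, 52. ]), 76.5) 107 [0.5052 0.238  0.0777]
line [312 204   3   8  13] [313.     207.3846] [ 0.488  -0.1321  0.008 ] -12.773642
line [337 206   5  19  29] [339.     215.1034] [ 0.4561 -0.2297  0.0086] -12.599064
orange top 36 [ 0.5543 -0.1911  0.0722]
shift cm [-54.2    0.06  56.81] turn -2.489
```

>>> jog_arm([
  [0, [-5, 0, 5], -0.15],
  [0, [-8, 0, 8], -0.3],
  [0, [-11.5, 0, 12], -0.45],
  [0, [-15, 0, 15.5], -0.6],
  [0, [-18, 0, 19], -0.75],
  [0, [-21.5, 0, 22.5], -0.9],
  [0, [-25, 0, 26], -1.05],
  [0, [-28, 0, 29.5], -1.2],
  [0, [-31.5, 0, 33], -1.35],
  [0, [-35, 0, 36.5], -1.5],
], grip_force=20)

```text
time_s: 1.1
ee_pos: [0.4139, -0.0248, 0.2245]
eef_rot: [-1.571, -0.0, 0.385]
force: [0.1, -1.1, -0.6]
grip_width: 0.0173
```

```bash
python3 - <<'E'
from h import *
print(ctrl.get_obs()['qpos']);go(.515,.24,.20,1.368)
E
```

```text
[-1.48295721e-01 -7.86543138e-03  1.87367497e+00 -4.29053723e-05
  1.27555989e+00 -5.33463410e-01]
shift cm [19.32  2.45 20.74] turn -0.983
```

>>> jog_arm([
  [0, [3, 0, 3.2], -0.15],
  [0, [6, 0, 6.5], -0.3],
  [0, [9, 0, 9.7], -0.45],
  [0, [12, 0, 13], -0.6],
  [0, [15, 0, 16], -0.75],
  [0, [18, 1, 19], -0.9],
  [0, [19.3, 2.5, 20.7], -0.98],
  [0, [19.3, 2.5, 20.7], -0.98],
  [0, [19.3, 2.5, 20.7], -0.98],
])

```text
time_s: 2.0
ee_pos: [0.5161, 0.2365, 0.1991]
eef_rot: [-1.57, 0.001, 1.358]
force: [-0.3, -0.3, -0.8]
grip_width: -0.0001
```

```bash
python3 - <<'E'
from h import *
print(ctrl.get_obs()['qpos']);go(.515,.24,.117,1.368)
E
```

```text
[ 3.65312804e-01  3.61028497e-01  1.50024138e+00 -1.40200144e-04
  1.28165568e+00 -9.92472276e-01]
shift cm [0.32 8.21 0.17] turn -0.01
```

>>> jog_arm([
  [0, [0.3, 4, 0.2], -0.01],
  [0, [0.3, 8.2, 0.2], -0.01],
  [0, [1.5, 8.2, 0.2], -0.01],
  [0, [3, 8.2, 0.2], -0.01],
  [0, [4.2, 8.2, 0.2], -0.01],
  [0, [5.4, 8.2, 0.2], -0.01],
  [0, [6.6, 8.2, 0.2], -0.01],
  [0, [7.6, 8.2, 0.2], -0.01],
  [0, [8.6, 8.2, 0.2], -0.01],
  [0, [8.6, 8.2, 0.2], -0.01],
])

```text
time_s: 3.0
ee_pos: [0.5326, 0.3225, 0.1174]
eef_rot: [-1.571, -0.0, 1.37]
force: [0.9, 0.3, -0.5]
grip_width: 0.0004
```

>>> jog_arm([
  [0, [-2, -0.5, 0], 0],
  [0, [-5, -0.5, 0], 0],
  [0, [-9, -0.2, 0], 0],
  [0, [-11, 0, 0], 0],
  [0, [-12.2, 0, 0], 0],
  [0, [-13.4, 0, 0], 0],
  [0, [-14.6, 0, 0], 0],
  [0, [-15.8, 0, 0], 0],
  [0, [-16.7, 0, 0], 0],
  [0, [-16.7, 0, 0], 0],
])

```text
time_s: 4.0
ee_pos: [0.499, 0.1569, 0.1175]
eef_rot: [-1.571, 0.0, 1.368]
force: [0.4, -0.4, 0.4]
grip_width: 0.0005
```

>>> jog_arm([
  [0, [2, -1, 0], 0],
  [2, [4, -5, 0], 0],
  [9.4, [6, -10, -4], 0],
  [9.4, [6, -14, -9], 0],
  [9.4, [6, -14, -14], 0],
  [9.4, [6, -14, -14], 0],
])

```text
time_s: 4.6
ee_pos: [0.6507, 0.1879, 0.2587]
eef_rot: [-1.573, -0.001, 1.369]
force: [-0.7, -0.3, -0.9]
grip_width: 0.0373
```

```bash
python3 - <<'E'
from h import *
np.set_printoptions(precision=4,suppress=True)
def rect(pts):
    (c,s,a)=cv2.minAreaRect((pts[:,:2]*1000).astype(np.float32)); return np.round(c,1),np.round(s,1),round(a,1)
o=[]
for n in('scene','top'):
    c=shot(n);P=cloud(c);hsv=cv2.cvtColor(c['img'],cv2.COLOR_RGB2HSV)
    r=np.linalg.norm(P[...,:2]-[.512,.239],axis=-1)
    m=(r<.045)&(P[...,2]>.074)&(P[...,2]<.0815)&(hsv[...,2]<60)
    if m.sum()>5: print(n,'cap',rect(P[m]),m.sum(),P[m].mean(0))
    cr=c['img'][165:305,290:430] if n=='scene' else c['img'][130:270,140:280]
    o.append(cv2.resize(cr[:,:,::-1],(400,400),interpolation=2))
cv2.imwrite('pics/flaps.png',np.hstack(o))
E
```

```text
scene cap (array([510.7, 240.9]), array([48.4, 56.1]), 77.9) 103 [0.5208 0.2479 0.0775]
```

View pics/flaps.png

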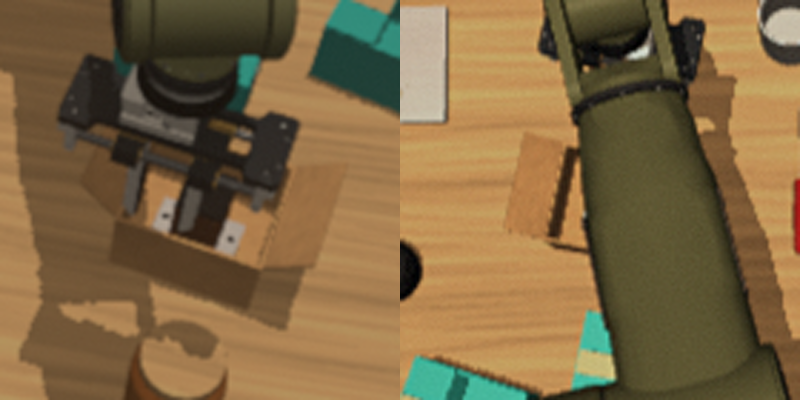

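Both flaps are folded well outwards (left flap at (115,190), right flap at (315,200) in the left half). Now the grasp.

```bash
python3 - <<'E'
from h import *
go(.509,.240,.20,1.355); go(.509,.240,.052,1.355)
E
```

```text
shift cm [ 2.27  5.69 14.9 ] turn 0.013
shift cm [ 2.28 20.49 14.91] turn 0.013
```

>>> jog_arm([
  [9.4, [1, 1, 5], 0],
  [9.4, [2.3, 3, 10], 0.013],
  [9.4, [2.3, 5.7, 14.9], 0.013],
  [9.4, [2.3, 7, 14.9], 0.013],
  [9.4, [2.3, 9, 14.9], 0.013],
  [9.4, [2.3, 11, 14.9], 0.013],
  [9.4, [2.3, 14, 14.9], 0.013],
  [9.4, [2.3, 17, 14.9], 0.013],
  [9.4, [2.3, 20.5, 14.9], 0.013],
  [9.4, [2.3, 20.5, 14.9], 0.013],
])

```text
time_s: 5.7
ee_pos: [0.504, 0.2402, 0.0485]
eef_rot: [-1.565, 0.004, 1.357]
force: [-1.2, -0.5, 0.6]
grip_width: 0.094
```

>>> jog_arm([
  [7, [0, 0, 0], 0],
  [6, [0, 0, 0], 0],
  [5.4, [0, 0, 0], 0],
  [4.5, [0, 0, 0], 0],
  [4, [0, 0, 0], 0],
  [4, [0, 0, 0], 0],
  [4, [0, 0, 0], 0],
  [4, [0, 0, 0], 0],
], grip_force=40)

```text
time_s: 6.5
ee_pos: [0.507, 0.2407, 0.0528]
eef_rot: [-1.571, 0.0, 1.356]
force: [-1.5, -2.4, 6.3]
grip_width: 0.0495
```

>>> jog_arm([
  [4, [0, -1, 0], 0],
  [4, [0, -3, 0], 0],
  [4, [0, -6, 0], 0],
  [4, [0, -9, 0], 0],
  [4, [0, -12, 0], 0],
  [4, [0, -15, 0], 0],
  [4, [0, -16, 0], 0],
  [4, [0, -16, 0], 0],
])

```text
time_s: 7.3
ee_pos: [0.5071, 0.241, 0.2133]
eef_rot: [-1.572, -0.001, 1.356]
force: [-0.3, 0.3, -4.1]
grip_width: 0.0498
```

```bash
python3 - <<'E'
from h import *
np.set_printoptions(precision=4,suppress=True)
def plane(c,z):
    K=c['camera_matrix'];M=np.linalg.inv(c['world_to_cam']);h,w=c['range_z'].shape
    u,v=np.meshgrid(np.arange(w),np.arange(h))
    d=np.stack([(u-K[0,2])/K[0,0],-(v-K[1,2])/K[1,1],-np.ones_like(u,float)],-1)@M[:3,:3].T
    return M[:3,3]+d*((z-M[2,3])/d[...,2])[...,None]
O=np.array([.517,-.189]);f=-.218
e=np.array([np.cos(f),np.sin(f)]);n=np.array([-e[1],e[0]])
for name in('scene','top'):
  for k in('old','new'):
    c=dict(np.load(name+'0.npz')) if k=='old' else shot(name,name+'_l.png')
    V=c['img'].astype(float);V=V[...,2]  # blue: white lines bright, wood dim
    P=plane(c,.008)[...,:2]-O;X=P@e;Y=P@n
    for s in(1,-1):
        xs,ys=[],[]
        for x in np.arange(-.07,-.005,.006):
            m=(abs(X-x)<.004)&(abs(Y-s*.0510)<.0085)
            if m.sum()<4: continue
            w=V[m];w=np.clip(w-np.percentile(w,35)-8,0,None)
            if w.sum()>20: xs.append((X[m]*w).sum()/w.sum());ys.append((Y[m]*w).sum()/w.sum())
        if len(xs)>4:
            p=np.polyfit(xs,ys,1);print(name,k,s,len(xs),'y at x=-.035',np.polyval(p,-.035),'dyaw',p[0],'res',np.std(np.polyval(p,xs)-ys))
    # orange top-front edge
    Q=cloud(c);hsv=cv2.cvtColor(c['img'],cv2.COLOR_RGB2HSV)
    r=np.linalg.norm(Q[...,:2]-O,axis=-1)
    m=(r<.08)&(hsv[...,0]<20)&(hsv[...,1]>150)&(Q[...,2]>.03)
    q=Q[m][:,:2]-O;print(' orange',m.sum(),'x pct',np.percentile(q@e,[5,25,50,75,95]),'y',np.percentile(q@n,[5,50,95]),'z',np.percentile(Q[m][:,2],[5,50,95]))
go(.45,-.15,.213,1.3528)
E
```

```text
scene old 1 11 y at x=-.035 0.05098124949448297 dyaw -0.005118569572794059 res 0.000182599256617474
scene old -1 11 y at x=-.035 -0.05098462261698667 dyaw 0.0007393592310156273 res 0.00019098322835672964
 orange 158 x pct [0.0316 0.0357 0.0382 0.0391 0.0409] y [-0.0288  0.0011  0.0345] z [0.0349 0.0638 0.0741]
scene new 1 11 y at x=-.035 0.05096847020320788 dyaw -0.004409879460864387 res 0.00018575312125454024
scene new -1 11 y at x=-.035 -0.050987669530963314 dyaw 0.0002612093494348895 res 0.00017605118335311997
 orange 157 x pct [0.0317 0.036  0.0376 0.0389 0.0405] y [-0.0282  0.0005  0.0339] z [0.0364 0.0636 0.0734]
top old 1 11 y at x=-.035 0.048987569878766166 dyaw -0.0008801356915683247 res 0.00022201742177834283
top old -1 11 y at x=-.035 -0.05292737405049789 dyaw 0.0021459261286167677 res 0.0001897277096867817
 orange 74 x pct [0.0298 0.031  0.0322 0.0354 0.0508] y [-0.0305  0.0027  0.0461] z [0.0371 0.0653 0.0791]
top new 1 11 y at x=-.035 0.04899153961688815 dyaw -0.004603694075293656 res 0.00020721745028378765
top new -1 11 y at x=-.035 -0.052930832718530975 dyaw -0.000666261851011549 res 0.00017340535097221558
 orange 77 x pct [0.0297 0.0308 0.0317 0.0351 0.0529] y [-0.0308  0.0022  0.0458] z [0.0365 0.0662 0.078 ]
shift cm [-39.37  -0.17  -2.81] turn 0.003
```

```bash
cat >> h.py <<'E'
DO=np.array([.5168,-.190]);DF=-.2195
E
python3 - <<'E'
from h import *
p=at(DO,DF,-.020,0);print(p);go(*p,.213,1.351)
E
```

```text
[ 0.4973 -0.1856]
shift cm [-41.84  -0.18  -8.19] turn 0.005
```

>>> jog_arm([
  [4, [-2, 0, -0.4], 0],
  [4, [-5, 0, -1], 0],
  [4, [-9, 0, -1.8], 0],
  [4, [-13, 0, -2.5], 0],
  [4, [-17, 0, -3.3], 0],
  [4, [-21, 0, -4.1], 0],
  [4, [-25, 0, -4.9], 0],
  [4, [-29, 0, -5.7], 0],
  [4, [-33, 0, -6.5], 0.005],
  [4, [-37, 0, -7.2], 0.005],
])

```text
time_s: 8.4
ee_pos: [0.4976, -0.1375, 0.2107]
eef_rot: [-1.568, -0.0, 1.351]
force: [0.6, 0.4, -3.8]
grip_width: 0.0499
```

>>> jog_arm([
  [4, [-3, 0, -0.6], 0],
  [4, [-4.8, 0, -1], 0],
  [4, [-4.8, 2, -1], 0],
  [4, [-4.8, 5, -1], 0],
  [4, [-4.8, 8, -1], 0],
  [4, [-4.8, 11, -1], 0],
  [4, [-4.8, 13, -1], 0],
  [4, [-4.8, 14, -1], 0],
  [4, [-4.8, 14, -1], 0],
  [4, [-4.8, 14, -1], 0],
])

```text
time_s: 9.4
ee_pos: [0.4979, -0.1851, 0.0728]
eef_rot: [-1.571, 0.0, 1.351]
force: [0.1, 0.8, -3.7]
grip_width: 0.0499
```

```bash
python3 - <<'E'
from h import *
p=at(DO,DF,-.020,0);go(*p,.057,1.351)
o=ctrl.get_obs();print(o['force'],o['moment'],o['qpos'])
a=[]
for n,(x,y) in dict(scene=(170,165),top=(275,150)).items():
    c=shot(n);np.savez(n+'1.npz',**c);a.append(cv2.resize(c['img'][y:y+100,x:x+100,::-1],(400,400),interpolation=2))
cv2.imwrite('pics/dock1.png',np.hstack(a))
E
```

```text
shift cm [-0.06  1.58  0.05] turn 0.0
[ 0.13505045  0.77519432 -3.69596744] [ 0.07657868 -0.17651827  0.02539466] [-4.24987371e-01  4.36492958e-01  1.71924358e+00  2.53839711e-05
  9.85612947e-01 -1.77600759e+00]
```

View pics/dock1.png

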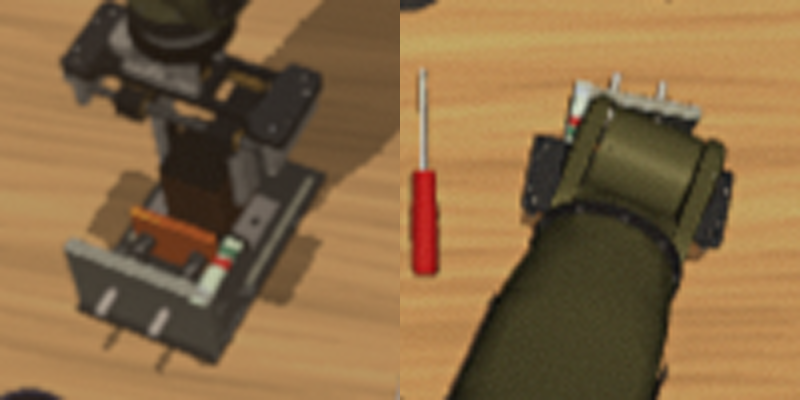

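The rest hangs square in front of the orange plate (175,235), foot visible at (262,215). Lower it gently.

>>> jog_arm([
  [4, [0, 0.5, 0], 0],
  [4, [0, 1.0, 0], 0],
  [4, [0, 1.3, 0], 0],
  [4, [0, 1.4, 0], 0],
  [4, [0, 1.45, 0], 0],
  [4, [0, 1.5, 0], 0],
  [4, [0, 1.55, 0], 0],
  [4, [0, 1.55, 0], 0],
])

```text
time_s: 10.3
ee_pos: [0.4977, -0.1851, 0.057]
eef_rot: [-1.571, -0.0, 1.351]
force: [-0.1, 0.4, -4.0]
grip_width: 0.05
```

>>> jog_arm([
  [4, [0, 0.05, 0], 0],
  [4, [0, 0.05, 0], 0],
])

```text
time_s: 10.5
ee_pos: [0.4978, -0.1851, 0.0568]
eef_rot: [-1.571, 0.0, 1.351]
force: [-2.3, 2.3, 2.1]
grip_width: 0.0499
```

>>> jog_arm([
  [4, [0, 0.05, 0], 0],
  [4, [0, 0.1, 0], 0],
  [4, [0, 0.1, 0], 0],
])

```text
time_s: 10.8
ee_pos: [0.4978, -0.1851, 0.0568]
eef_rot: [-1.571, 0.0, 1.351]
force: [-8.4, 4.1, 16.4]
grip_width: 0.0499
```

>>> jog_arm([
  [4, [0, -0.1, 0], 0],
  [4, [0, -0.1, 0], 0],
  [4, [0, -0.1, 0], 0],
])

```text
time_s: 11.1
ee_pos: [0.4978, -0.1851, 0.0568]
eef_rot: [-1.571, 0.0, 1.351]
force: [-3.4, 1.4, 5.2]
grip_width: 0.0499
```

```bash
cat > chk.py <<'E'
from h import *
np.set_printoptions(precision=4,suppress=True)
o=ctrl.get_obs();F=o['force'];M=o['moment'];print('t',o['time_s'],'fx dock',F[0]*np.cos(DF)+F[1]*np.sin(DF),'fy',-F[0]*np.sin(DF)+F[1]*np.cos(DF),'fz',F[2],'M',M)
d=o['ee_pos'][:2]-DO;e=np.array([np.cos(DF),np.sin(DF)]);n=np.array([-e[1],e[0]]);print('tcp dock',d@e,d@n,o['ee_pos'][2],'yaw',o['eef_rot'])
def go2(c):
    P=cloud(c);hsv=cv2.cvtColor(c['img'],cv2.COLOR_RGB2HSV);q=P[...,:2]-DO;X=q@e;Y=q@n;Z=P[...,2]
    return P,hsv,X,Y,Z
c=shot('scene');P,H,X,Y,Z=go2(c)
m=(H[...,0]<20)&(H[...,1]>150)&(Z>.05)&(X>.02)&(X<.07)&(abs(Y)<.04)
if m.sum()>5: print('orange n',m.sum(),'x 5/50/95',np.percentile(X[m],[5,50,95]))
m=(Z>.0095)&(Z<.018)&(abs(X)<.045)&(abs(Y)<.05)&(H[...,2]>70)&(H[...,1]<70)
if m.sum()>5: print('foot n',m.sum(),'y',np.percentile(Y[m],[2,50,98]),'x',np.percentile(X[m],[2,50,98]))
m=(Z>.065)&(Z<.088)&(X>.024)&(X<.1)&(Y>.040)&(Y<.064);print('gauge px',m.sum())
np.savez('last.npz',**c)
E
python3 chk.py
```

```text
t 11.1 fx dock -3.649227939921324 fy 0.6247265305361369 fz 5.237218696061663 M [ 0.2398  0.3533 -0.007 ]
tcp dock -0.019576617761497477 0.0006408482197054893 0.05677556373439808 yaw [-1.5712  0.0001  1.351 ]
orange n 124 x 5/50/95 [0.0309 0.0373 0.0399]
foot n 55 y [-0.0475  0.0395  0.0494] x [-0.0389 -0.0178  0.0239]
gauge px 123
```

>>> jog_arm([
  [4, [0, -0.02, -0.3], 0],
  [4, [-0.05, -0.02, -0.7], 0],
  [4, [-0.05, -0.02, -1.1], 0],
  [4, [-0.05, -0.02, -1.5], 0],
  [4, [-0.05, -0.02, -1.8], 0],
  [4, [-0.05, -0.02, -1.8], 0],
  [4, [-0.05, -0.02, -1.8], 0],
])

```text
time_s: 11.85
ee_pos: [0.5156, -0.1897, 0.0568]
eef_rot: [-1.572, 0.0, 1.351]
force: [1.1, 0.5, 2.8]
grip_width: 0.0498
```

```bash
python3 chk.py
```

```text
t 11.85 fx dock 0.926726906545986 fy 0.6825603811297791 fz 2.803839672551237 M [-0.1293 -0.2461 -0.0317]
tcp dock -0.0012512484082861258 2.3685229532905176e-05 0.05679734555831506 yaw [-1.572   0.0002  1.351 ]
orange n 151 x 5/50/95 [0.0259 0.0363 0.04  ]
foot n 34 y [0.0012 0.0434 0.049 ] x [-0.0216 -0.005   0.0254]
gauge px 123
```

Not yet in contact with the spring; continue in small steps.

>>> jog_arm([
  [4, [0, 0, -0.15], 0],
  [4, [0, 0, -0.3], 0],
  [4, [0, 0, -0.45], 0],
  [4, [0, 0, -0.6], 0],
  [4, [0, 0, -0.75], 0],
  [4, [0, 0, -0.9], 0],
  [4, [0, 0, -0.9], 0],
])

```text
time_s: 12.6
ee_pos: [0.5231, -0.1913, 0.0568]
eef_rot: [-1.568, -0.0, 1.351]
force: [-11.0, 1.4, 11.6]
grip_width: 0.05
```

```bash
python3 chk.py
```

```text
t 12.6 fx dock -11.080946198105558 fy -1.0182102286319783 fz 11.595294715320417 M [0.2996 1.6555 0.1075]
tcp dock 0.0064246814926447095 8.016123960571508e-05 0.05682267870951797 yaw [-1.5684 -0.      1.3512]
orange n 157 x 5/50/95 [0.0349 0.0425 0.046 ]
foot n 34 y [0.0262 0.0434 0.0494] x [-0.0257  0.0022  0.0312]
gauge px 117
```

>>> jog_arm([
  [4, [0, -0.05, -0.1], 0],
  [4, [0, -0.06, -0.25], 0],
  [4, [0, -0.06, -0.4], 0],
  [4, [0, -0.06, -0.55], 0],
  [4, [0, -0.06, -0.65], 0],
  [4, [0, -0.06, -0.7], 0],
  [4, [0, -0.06, -0.7], 0],
  [4, [0, -0.06, -0.7], 0],
])

```text
time_s: 13.45
ee_pos: [0.529, -0.1927, 0.0569]
eef_rot: [-1.566, -0.0, 1.351]
force: [-13.6, 1.9, 9.9]
grip_width: 0.0497
```

```bash
python3 chk.py; python3 - <<'E'
from h import *
c=np.load('last.npz');cv2.imwrite('pics/press1.png',cv2.resize(c['img'][190:260,180:260,::-1],(800,600)[:2] and (686,600),interpolation=2))
E
```

```text
t 13.45 fx dock -13.701685680259395 fy -1.1527765923457733 fz 9.899339468666168 M [0.337  2.4111 0.0826]
tcp dock 0.01250315521901536 5.896625845522958e-05 0.05690186974965806 yaw [-1.5661 -0.0001  1.3512]
orange n 149 x 5/50/95 [0.0409 0.0486 0.0515]
foot n 39 y [0.027  0.0419 0.0484] x [-0.0156  0.0126  0.036 ]
gauge px 120
```

View pics/press1.png

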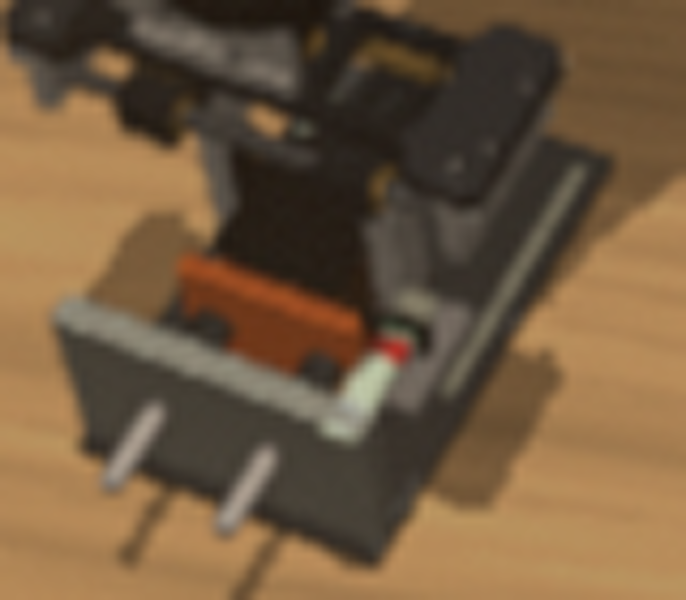

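The pointer, black at about (405,328), sits on the gauge just before the red part at (395,345). The plate has moved about 11 mm. I'll quantify the gauge against the initial picture.

```bash
python3 - <<'E'
from h import *
e=np.array([np.cos(DF),np.sin(DF)]);n=np.array([-e[1],e[0]])
for f in('scene0','last'):
    c=dict(np.load(f+'.npz'));K=c['camera_matrix'];T=c['world_to_cam']
    print(f)
    for x in np.arange(.018,.094,.003):
        row=[]
        for y in(.046,.050,.054,.058):
            p=T@np.r_[DO+x*e+y*n,.080,1];u=K[0,0]*p[0]/-p[2]+K[0,2];v=K[1,1]*-p[1]/-p[2]+K[1,2]
            row.append(c['img'][int(round(v)),int(round(u))])
        print(round(x*1000),*row)
E
```

```text
scene0
18 [74 68 60] [74 68 60] [75 69 61] [75 70 62]
21 [74 67 59] [75 69 61] [75 69 61] [75 69 62]
24 [74 67 59] [72 65 58] [75 69 61] [73 66 59]
27 [66 60 52] [52 46 37] [69 61 54] [62 55 47]
30 [60 54 44] [52 46 37] [59 55 44] [57 51 41]
33 [92 93 75] [114 115  94] [118 120  98] [89 87 70]
36 [92 93 75] [165 171 140] [145 148 123] [153 158 129]
39 [82 82 69] [125 138 111] [157 165 135] [113 121  97]
42 [89 98 77] [ 81 111  80] [ 87 113  82] [104 122  94]
45 [89 72 48] [ 79 100  71] [ 84 105  77] [70 91 65]
48 [118  89  67] [120 123  97] [145 111  90] [117  97  77]
51 [108  53  28] [162 117  96] [145 111  90] [132  68  56]
54 [127  51  31] [164  59  48] [168  56  45] [149  51  41]
57 [98 54 34] [164  59  48] [168  90  74] [149  51  41]
60 [125 108  85] [154 129 107] [176 175 146] [128  83  68]
63 [116 105  84] [176 182 152] [176 175 146] [148 151 125]
66 [116 105  84] [175 181 152] [178 186 155] [119 120  99]
69 [86 80 65] [177 183 153] [177 183 153] [143 146 122]
72 [115 117  99] [165 170 143] [178 185 155] [143 146 122]
75 [89 87 74] [175 181 153] [176 182 155] [162 166 139]
78 
[... 1072 characters left out ...]
0 [111  83  62] [133 114  93] [185 184 154] [140  93  77]
63 [119  86  63] [169 173 145] [185 184 154] [157 161 133]
66 [119  86  63] [170 174 145] [186 195 163] [134 134 112]
69 [106  84  63] [187 194 162] [187 194 162] [156 159 133]
72 [136 126 101] [179 180 151] [188 195 164] [156 159 133]
75 [109  93  73] [186 193 163] [187 194 165] [171 177 147]
78 [138 132 115] [172 172 151] [171 173 157] [150 152 129]
81 [120 113  98] [161 162 151] [171 173 157] [151 150 133]
84 [138 133 117] [146 142 127] [150 147 133] [128 123 108]
87 [136 131 114] [146 142 127] [159 157 141] [150 146 132]
90 [128 125 107] [159 160 139] [160 163 142] [139 137 118]
93 [73 68 57] [146 148 126] [99 95 79] [112 110  92]
```

>>> jog_arm([
  [4, [0, -0.02, -0.05], 0],
  [4, [0, -0.03, -0.05], 0],
  [4, [0, -0.03, -0.05], 0],
  [4, [0, -0.03, -0.05], 0],
  [4, [0, -0.03, -0.05], 0],
])

```text
time_s: 14.0
ee_pos: [0.5294, -0.1927, 0.0569]
eef_rot: [-1.566, -0.0, 1.351]
force: [-13.5, 2.0, 7.1]
grip_width: 0.0502
```

```bash
python3 chk.py; python3 - <<'E'
from h import *
e=np.array([np.cos(DF),np.sin(DF)]);n=np.array([-e[1],e[0]])
c=dict(np.load('last.npz'));K=c['camera_matrix'];T=c['world_to_cam'];g=c['img'].mean(-1).astype(np.float32)
ys=np.arange(.030,.062,.002);print((ys*1000).round().astype(int))
for s in(1,-1):
  for z in(.012,.008):
    for x in(-.008,0,.008,.016,.024):
        uv=[]
        for y in ys:
            p=T@np.r_[DO+x*e+s*y*n,z,1];uv.append((K[0,0]*p[0]/-p[2]+K[0,2],K[1,1]*p[1]/p[2]+K[1,2]))
        uv=np.array(uv,np.float32);print(s,z,x,cv2.remap(g,uv[:,0][None],uv[:,1][None],1).round().astype(int).ravel())
cv2.imwrite('pics/full2.png',c['img'][:,:,::-1])
E
```

```text
t 14.0 fx dock -13.620624629805558 fy -0.994182088441175 fz 7.122182971032058 M [0.2786 2.2726 0.0683]
tcp dock 0.012869648671225068 8.043881907518913e-05 0.05690806851535354 yaw [-1.5658 -0.0002  1.3512]
orange n 147 x 5/50/95 [0.0414 0.0491 0.0521]
foot n 36 y [0.0317 0.042  0.0489] x [-0.0084  0.0148  0.0367]
gauge px 128
[30 32 34 36 38 40 42 44 46 48 50 52 54 56 58 60]
1 0.012 -0.008 [89 86 81 81 83 86 86 83 76 68 79 92 97 85 64 61]
1 0.012 0 [ 96  94  93  96 103 104 104 100  91  80  82  91  94  86  65  53]
1 0.012 0.008 [ 61  50  44  43  65  84 101  98  90  80  81  91  92  82  63  51]
1 0.012 0.016 [87 83 75 71 66 70 85 91 87 81 80 93 96 83 64 49]
1 0.012 0.024 [146 121 105  99 101 104 104 101  90  80  74  80  87  76  62  51]
1 0.008 -0.008 [104  96  92  95  99 101  95  86  79  77  91  96  89  73  58  62]
1 0.008 0 [ 74  77  85  94 105 105 102  94  84  75  86  93  85  69  51  50]
1 0.008 0.008 [72 55 41 48 70 87 99 90 82 80 88 98 85 66 53 49]
1 0.008 0.016 [84 82 82 85 84 90 95 90 81 82 89 96 87 67 54 48]
1 0.008 0.024 [142 116 104 101 103 104 100  92  78  72  70  74  72  59  50  49]
-1 0.012 -0.008 [ 30  30  30  30  31  32  31  30  29  28  29  37  50  73  94 113]
-1 0.012 0 [ 30  30  30  30  30  30  30  30  30  29  30  38  57  90 108 114]
-1 0.012 0.008 [57 55 50 50 51 52 52 51 52 54 57 62 68 77 84 88]
-1 0.012 0.016 [84 84 84 85 86 85 85 84 84 83 83 82 83 86 87 88]
-1 0.012 0.024 [64 64 63 63 63 64 63 63 64 64 64 63 65 74 82 87]
-1 0.008 -0.008 [ 29  30  30  30  30  31  31  30  31  30  29  30  36  54  79 103]
-1 0.008 0 [31 31 31 30 30 30 31 30 29 30 30 33 38 64 88 97]
-1 0.008 0.008 [71 72 70 68 68 68 69 69 68 68 70 72 74 77 82 88]
-1 0.008 0.016 [75 76 77 77 76 78 78 78 76 75 75 76 75 75 77 81]
-1 0.008 0.024 [65 64 63 63 62 61 61 62 62 62 63 62 61 65 73 83]
```

View pics/full2.png

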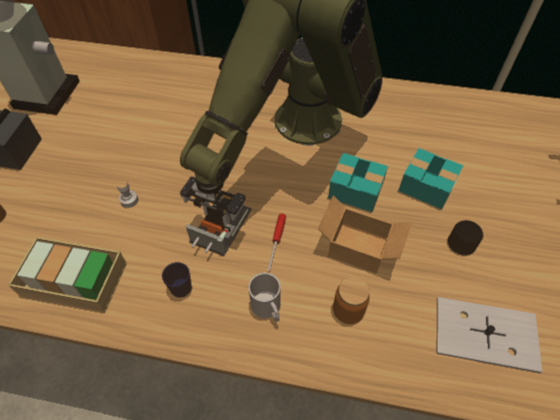

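```bash
python3 - <<'E'
from h import *
print(ctrl.hand_in()); o=ctrl.get_obs();print(o['time_s'],o['force'],o['ee_pos'],o['grip_width'])
E
```

```text
the job is handed in; nothing more can be done
None
the job is handed in; nothing more can be done
```

I folded both flaps well outwards and lifted the rest out of the carton. It now stands on the dock, pressed against the orange backstop and still gripped. I handed the job in at 14 s.

My last checks before handing in:

| Check | Result |
|---|---|
| Backstop travel | About 11.7 mm by camera depth, so about 9.4 N from the spring. The gauge picture about 0.5 mm of push earlier suggested 12–14 mm. |
| Pointer | Black over the green part in that same picture, close to the red but not over it; well short of the stop |
| Force at the hand | About 13.6 N along the push, which includes the drag on the dock, plus about 7 N pressing down |
| Squareness | Gripper yaw matches my dock estimate to within 0.001 rad, with about 0.3° of tilt. The dock angle itself is only known to about 0.3°. |
| Centring | Gripper within 0.1 mm of the dock's centre line. The foot's +y end was about 5.5 mm from its white line, against 6 mm ideal. |
| Other objects | All look undisturbed in the last scene picture |

Limits of these checks:
- **Foot:** the −y end was hidden from the camera, so I confirmed the centring from one side only.
- **Camera agreement:** the two cameras disagreed by about 2 mm on the sideways position of the white lines. I used the middle value.
- **Hold after hand-in:** I could not read the state afterwards, so the final second of holding is unmeasured.

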